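# Shut the dice chest and snap its lever latch

## Task

Shut up the walnut dice chest: push its raised lid down until it is fully closed, and only then push the steel latch lever over past its upright middle so that it snaps down across the lid and stays there. Do it all by pushing with the fingertips; do not lift the lid further, and leave the die, the dragon, the coaster and its tumbler standing where they are.

Things in the scene. Friction and masses are not known exactly. Their poses are not given: they have to be found in the camera images.
- chest: Dark walnut dice chest fixed to the shelf, 100 mm deep (its x) by 150 mm wide (its y) by 60 mm high without the lid. Origin: centre of its underside. x points from its latch side (front) to its hinge side (back), z up.
- lid (a joint): Lid angle in rad: 0 is fully shut, grows as it opens (stop at 1.4); starts between 0.45 and 0.85. The lid is a flat walnut panel, 100 x 150 x 8 mm, hinged on the chest's back rim; the stiff hinge (about 0.15 Nm) holds it at any angle. When shut its top is 68 mm above the shelf.
- lid_hinge (a point): Lid's hinge line, mid-width: on the chest's back rim, 60 mm above the shelf; the line runs along the chest's y.
- lid_front (a point): Middle of the upper front (free) edge of the lid, 100 mm from the hinge line; moves with the lid. The lid is pushed down on its outer face, which faces up and to the back while the lid is raised.
- latch (a joint): Lever angle in rad: 0 is open (at its stop, leaning 40 degrees outward from the chest's front), 0.70 is upright, the unstable middle, 2.27 is snapped (at its stop, lying level over the lid). A spring drives it away from the middle to whichever side it is on; about 3 to 4 N at the tip starts it from open.
- latch_pivot (a point): Pivot of the latch lever: 14 mm in front of the chest's front face, mid-width, 78 mm above the shelf; the pivot axis runs along the chest's y. The lever swings in the chest's x-z plane, over the top.
- latch_tip (a point): Centre of the lever's tip, 55 mm from the pivot: a round steel crossbar, 12 mm thick and 42 mm long along the chest's y, on a 7 mm round bar (a T).
- die_mid (a point): Centre of a loose copper-coloured die, 20 mm cube. Bystander.
- dragon_mid (a point): Middle of a loose black resin dragon figure on a round foot, about 56 x 74 mm and 78 mm tall; the point is 37 mm above its underside. Bystander.
- coaster_mid (a point): Centre of a loose round bamboo coaster, 100 mm across, 8 mm thick. Bystander; the tumbler stands on it.
- tumbler_mid (a point): Centre of a loose glass tumbler, 72 mm across, 90 mm tall, standing on the coaster. Bystander.
There are look-alikes about, which are no part of the job. What is meant by the chest is not pink, and is the smaller of those in its own colour.

How it is judged (in metres and radians):
On the way, in this order (a step that is already met when the one before it is completed fails the run):
1. the lid is fully shut while the lever is still on its open side (value of joint lid below 0.04 rad and value of joint latch below 0.7 rad), for 0.2 s.
2. the lever has snapped over the shut lid (value of joint lid below 0.04 rad and value of joint latch above 2.1 rad), for 0.2 s.
At the end, for the whole second after the job is handed in: Lid within 0.04 rad of shut (front gap under 4 mm), lever within 0.17 rad of its snapped stop, both at rest, and die, dragon, coaster and tumbler within 15 mm of where they started (all of step 2 and value of joint latch below 2.4 rad and velocity of joint lid between -0.05 and 0.05 rad/s and velocity of joint latch between -0.05 and 0.05 rad/s and distance of each of tumbler_mid, coaster_mid, dragon_mid, die_mid from where it was at the start of the episode below 0.015 m); the robot touches nothing.
It fails at once if the lever goes past its middle while the lid is still open (value of joint latch above 0.9 rad and value of joint lid above 0.06 rad).
It fails at once if the lid is lifted further open (value of joint lid above 1 rad).
It fails at once if a bystander (die, dragon, coaster or tumbler) is pushed, tipped, lifted or carried more than 15 mm (distance of any of tumbler_mid, coaster_mid, dragon_mid, die_mid from where it was at the start of the episode above 0.015 m).
It also fails if it takes over 45 s, if anything falls off the work surface, if the arm or the gripper's body presses on something with over 40 N, if the wrist force passes 120 N, or if a joint passes its speed limit or range.

## Robot

A 6-joint arm with a two-finger parallel gripper is mounted at the origin on the work surface. World frame = base frame: x ahead of the robot, y to its left, z up, the work surface at z = 0. Lengths are in mm, angles in rad, forces in N, time in s.
With the tool pointing down it reaches from about 275 to 1000 mm from the base axis. Payload 8.4 kg.
Tool frame: the origin (TCP) lies midway between the tips of the shut fingers; the grasp point (between the pads) lies 19 mm behind it; z points along the fingers, y is the direction in which the jaws open and shut (so a half turn about z gives the same grasp; the last joint's range is limited). The gripper opens to 85 mm and grips with 20 to 120 N. Pads are 22 mm wide; open, the fingers measure 114 mm over their backs; the gripper's body (76 mm by 85 mm) begins 54 mm behind the grasp point. The pads swing forward as they close: fully open they stand 13 mm farther back than shut.
Start: joints at [1.101, 0.353, 1.633, -0, 1.155, -0.002], TCP at [281.826, 557.854, 205.081] pointing down, gripper open.
Joint ranges: [-2.63, 2.63], [-0.92, 2.1], [0.06, 2.66], [-1.3, 4.44], [0, 2.69], [-3.02, 3.02]. Speed limits (rad/s): [2.22, 2.22, 2.79, 3.14, 3.14, 3.14].

## Interface

Orientations are given as [roll, pitch, yaw] about the fixed x, y, z axes, in that order (R = Rz(yaw) Ry(pitch) Rx(roll)).
In Python, from rig import r gives the robot as it stands.
- The arm moves only by the tool play_rows, never from a script. Its argument "moves" is a list of rows, each a list of 3 entries, a list of its own where there are three numbers: the turn, a rotation vector about the tool's x, y, z in degrees, then the shift along the tool's x, y, z in mm, then the opening, from 0 (shut) to 1 (fully open). A call has 1 to 20 rows; each row is the pose to reach, as a shift and turn from the pose measured when the call began, along the tool's axes at that moment; what a row does not reach only later rows make up. A row lasts 1/10 s, in which the tool goes at most 50 mm and 8.59 degrees, less where a joint would pass 70% of its speed; a pose out of reach is approached as far as the arm can. A call with a gripper value outside its range is refused whole. The fingers move at their own pace and stop on an object; "newtons" is the grip in N (left out, the last holds). Time passes only in rows, so rows that repeat a pose let the fingers close. It gives the time, the measured TCP pose, the force and the opening at its end, in the units of the state.
- r.sense(): the state, without advancing time (a new reading comes with each control period).
- r.grab_frame(name): name is "side" or "top" or "wrist"; returns a dict with "color" (400x640x3 uint8, red, green, blue), "K" (3x3 intrinsics, pixels), "rvec" (rotation vector, rad) and "tvec" (3), from world to camera coordinates, as OpenCV has them; the wrist camera has in their place "T_tool_cam" (4x4, takes a point from camera to tool coordinates, whose origin is the TCP and whose axes are the flange's). Camera axes: x right, y down, z forward; pixel columns grow to the right and rows downward; lengths in mm; the calibration is good to about 2 mm. A picture is of the moment at which its call begins: read the wrist's pose just before it. There is no depth.
- r.sign_off(): hands the job in, once; it reports no verdict.
Trained networks look in a picture, given as the dict that the camera call returned (one of the last four; its "shot" number tells which), for a name from the list of things; names that differ only in an ending like _2 or _b are one class to them, and where a whole thing is asked for, a point or a joint stands for the part that bears it (a point fixed in the world has none). Each returns a list of dicts, best first, with "conf" (0 to 1); they miss things now and then, are a little off and sometimes report something else, mostly with a low value. They report only what shows in the picture. A call takes as long as a camera call. They do not tell look-alikes from the thing itself.
- r.silhouettes(picture, name): "mask" (400x640 bool, what is visible of it) and "location" ([column, row] in pixels, amid what is visible of it).
The state is a dict: "clock": time; "qpos": joint angles; "qvel": joint speeds; "joint_efforts": joint torques, N m; "eef_pos": TCP position; "tcp_rot": TCP orientation; "contact_force": force on the tool from outside, world axes, zero at the start; "wrist_torque": the same for the moment, N m; "opening": opening from 0.0 (shut) to 1.0 (fully open).
Only numpy, scipy, OpenCV 4.12 (cv2) and the standard library are available. Lean on these libraries where they do the work, as an engineer would, in place of code of your own. Each camera call takes 0.05 s, during which the arm holds its last target.

## Working session

There is one attempt and no reset: what is moved stays moved. The work goes in short steps, Python scripts to look and compute and a tool call to move; the robot and the scene stay as the last step left them, time stands still between calls to the robot, and variables do not carry over. Pictures are saved under pics/ and viewed, and the job is handed in when it is done.

Besides the shell and the picture viewer there is one more tool, called after "Emit:" by a JSON object that holds its "op" and its "data". play_rows: Moves the arm, as the interface text tells. Its arguments: {"type":"object","properties":{"moves":{"type":"array"},"newtons":{"type":"number"}},"required":["moves"]}

```bash
ls; mkdir -p pics
python3 - <<'E'
from rig import r
import cv2
s=r.sense(); print(s['clock'],s['eef_pos'],s['tcp_rot'],s['opening'])
for n in ['side','top','wrist']:
    f=r.grab_frame(n); cv2.imwrite(f'pics/{n}0.png',f['color'][:,:,::-1]); print(n,f['K'].tolist(),f.get('rvec'),f.get('tvec'),f['shot'], f.get('T_tool_cam'))
E
```

```text
pics
0.0 [281.5836956  557.384389   204.34937294] [-3.14017406e+00 -1.60942167e-05  2.67380373e+00] 1.0029879154251213
side [[409.2312828259926, 0.0, 316.6965567493569], [0.0, 409.2312828259926, 210.99998054800454], [0.0, 0.0, 1.0]] [ 0.93573197 -2.27269713  1.26264473] [361.82982586 256.06059504 533.07839503] 1 None
top [[388.82712719391134, 0.0, 313.34352051862766], [0.0, 388.82712719391134, 197.41070216182365], [0.0, 0.0, 1.0]] [ 2.1106496  -2.14044482  0.19959012] [ 50.95796522 514.83708484 810.14251795] 2 None
wrist [[333.1879365174252, 0.0, 320.350264691889], [0.0, 333.1879365174252, 202.93501309326612], [0.0, 0.0, 1.0]] None None 3 [[-5.22932520e-04 -9.45544705e-01 -3.25491839e-01  8.55103494e+01]
 [ 9.99999640e-01 -2.77182999e-04 -8.01382351e-04  5.66590735e-01]
 [ 6.67522035e-04 -3.25492141e-01  9.45544510e-01 -1.68614371e+02]
 [ 0.00000000e+00  0.00000000e+00  0.00000000e+00  1.00000000e+00]]
```

View pics/side0.png

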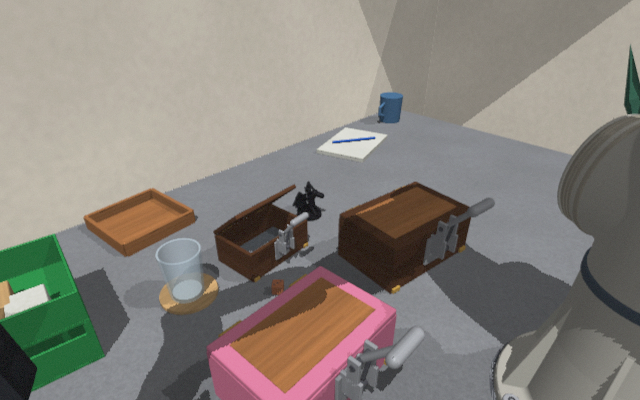

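View pics/top0.png

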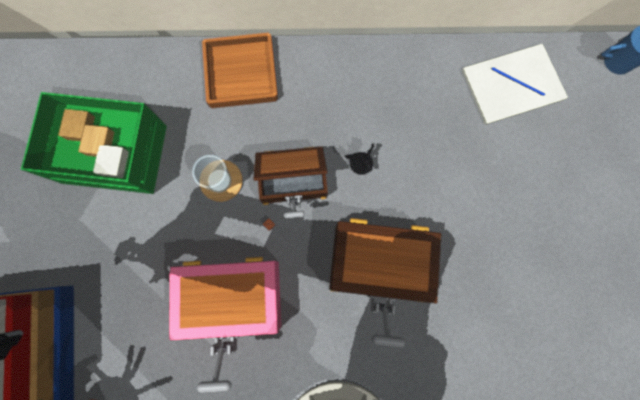

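View pics/wrist0.png

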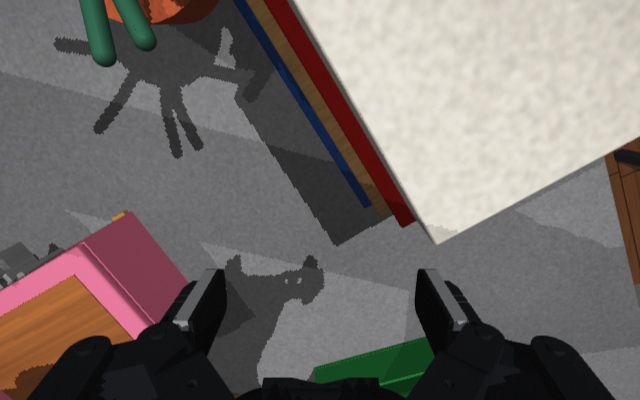

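The small walnut chest (the target) is at side (265,240) and top (290,175). Its latch faces the robot and the lid is raised. The larger walnut and pink chests are look-alikes. Next I'll zoom in.

Run:
```python
import cv2
a=cv2.imread('pics/side0.png')[170:320,140:340]; cv2.imwrite('pics/side0z.png',cv2.resize(a,None,fx=4,fy=4,interpolation=cv2.INTER_CUBIC))
a=cv2.imread('pics/top0.png')[125:245,185:385]; cv2.imwrite('pics/top0z.png',cv2.resize(a,None,fx=4,fy=4,interpolation=cv2.INTER_CUBIC))
from rig import r
import numpy as np
for n in ['side','top']:
    f=r.grab_frame(n)
    R,_=cv2.Rodrigues(f['rvec']); print(n,'cam',-R.T@f['tvec'])
    for k in ['chest','lid','latch_tip','die_mid','dragon_mid','coaster_mid','tumbler_mid']:
        for d in r.silhouettes(f,k)[:4]: print(k,round(d['conf'],2),np.round(d['location'],1),d['mask'].sum())
```

```text
side cam [ 29.3954657  479.10667059 500.25306721]
chest 0.77 [405.2 232.8] 10110
chest 0.71 [257.9 235.9] 5201
chest 0.69 [307.3 342.9] 18885
lid 0.92 [248.8 209. ] 712
lid 0.89 [301.5 335.7] 14386
lid 0.87 [404.  215.9] 4898
lid 0.52 [294.8 219.4] 176
latch_tip 0.86 [476.2 212. ] 449
latch_tip 0.64 [399.3 348.3] 1210
latch_tip 0.46 [297.1 221.3] 161
die_mid 0.4 [295.3 221.5] 186
die_mid 0.31 [195.7 300.7] 964
dragon_mid 0.85 [308.7 205.7] 665
coaster_mid 0.91 [197.2 301.5] 1046
tumbler_mid 0.7 [181. 267.] 2390
top cam [357.84114858  46.89038777 890.91853806]
chest 0.78 [291.5 178. ] 3883
chest 0.76 [225.9 305. ] 9117
chest 0.72 [291.8 165.7] 2030
chest 0.59 [385.2 264.5] 8315
lid 0.96 [291.8 163.6] 2007
lid 0.93 [223.9 299.2] 7862
lid 0.88 [386.3 261.9] 7415
latch_tip 0.72 [385.1 336.6] 528
latch_tip 0.63 [296. 211.] 196
latch_tip 0.63 [219.1 383.2] 487
dragon_mid 0.65 [362.  164.5] 484
coaster_mid 0.88 [231.6 189. ] 628
```

View pics/side0z.png

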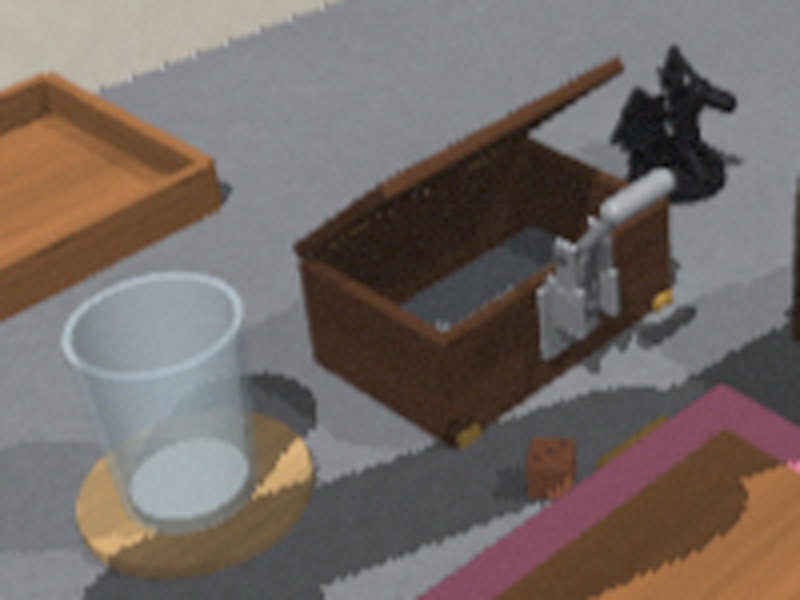

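View pics/top0z.png

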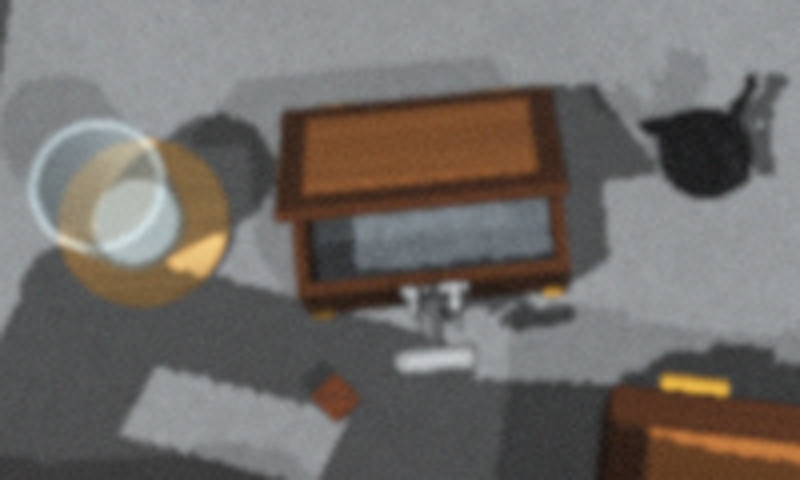

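```bash
cat > geo.py <<'E'
import numpy as np, cv2
from scipy.optimize import least_squares
CAM={'side':(np.array([[409.2312828,0,316.69655675],[0,409.2312828,210.99998],[0,0,1]]),np.array([0.93573197,-2.27269713,1.26264473]),np.array([361.82982586,256.06059504,533.07839503])),
'top':(np.array([[388.82712719,0,313.34352],[0,388.82712719,197.410702],[0,0,1]]),np.array([2.1106496,-2.14044482,0.19959012]),np.array([50.95796522,514.83708484,810.14251795]))}
def proj(c,P):
    K,rv,t=CAM[c]; return cv2.projectPoints(np.array(P,float).reshape(-1,1,3),rv,t,K,None)[0].reshape(-1,2)
def ray(c,uv,z):
    K,rv,t=CAM[c]; R,_=cv2.Rodrigues(rv); C=-R.T@t; d=R.T@np.linalg.inv(K)@np.array([*uv,1.]); return C+d*(z-C[2])/d[2]
def lidp(a,s,y,h):  # s along lid from hinge, h above underside
    return [50-s*np.cos(a)+h*np.sin(a), y, 60+s*np.sin(a)+h*np.cos(a)]
def latp(q,y=0,L=55):
    # angle from vertical: -40deg at 0, outward = -x
    b=q-0.698; return [-64+L*np.sin(b), y, 78+L*np.cos(b)]
def W(p,P):
    x,y,yaw=p[:3]; c,s=np.cos(yaw),np.sin(yaw); P=np.array(P,float)
    return np.array([x+c*P[0]-s*P[1],y+s*P[0]+c*P[1],P[2]])
E
cat > fit.py <<'E'
from geo import *
S=lambda u,v:(140+u/4,170+v/4)
T=lambda u,v:(185+u/4,125+v/4)
def model(p):
    a=p[3]
    return [('side',(-50,75,0),S(455,443)),('side',(-50,75,60),S(443,340)),('side',(50,75,0),S(318,358)),('side',(50,75,60),S(300,257)),
    ('side',lidp(a,100,-75,8),S(622,62)),('side',lidp(a,100,75,8),S(385,187)),('side',(-50,-75,0),S(668,295)),
    ('side',latp(p[4]),S(638,197)),('top',latp(p[4]),T(435,359)),
    ('top',lidp(a,0,75,8),T(285,110)),('top',lidp(a,0,-75,8),T(555,87)),('top',lidp(a,100,75,8),T(277,215)),('top',lidp(a,100,-75,8),T(568,188)),
    ('top',(-50,75,60),T(297,298)),('top',(-50,-75,60),T(571,280))]
def res(p): return np.concatenate([proj(c,W(p,P))[0]-np.array(o) for c,P,o in model(p)])
o=least_squares(res,[600,100,0,0.6,0.],loss='soft_l1'); p=o.x
print(p); print(np.round(res(p).reshape(-1,2),1).tolist())
print('lidfront',W(p,lidp(p[3],100,0,8)),'hinge',W(p,(50,0,60)),'tip',W(p,latp(p[4])))
print('die',ray('top',T(335,397),15),'coaster',ray('top',T(143,222),8),'dragon foot',ray('top',T(705,160),5), 'pink/large', ray('top',(333,228),100),ray('top',(437,300),100),ray('top',(388,340),100),ray('top',(275,262),80))
np.save('p.npy',p)
E
python3 fit.py
```

```text
[ 5.66821736e+02  9.08163690e+01  7.36654687e-02  6.85597942e-01
 -1.20884707e-02]
[[-0.1, 0.9], [-0.1, 0.5], [-0.3, -0.2], [0.1, -0.1], [1.2, -1.2], [-0.2, -0.5], [1.5, 0.4], [0.5, -0.4], [0.1, 0.0], [-0.6, -0.7], [-0.4, -0.7], [-0.9, 0.5], [0.7, 0.9], [-0.3, -0.5], [-0.0, -2.0]]
lidfront [544.54334744  89.17224603 129.50592049] hinge [616.68613182  94.49631207  60.        ] tip [467.23800105  83.46718802 119.70673127]
die [461.25343106 145.3596837   15.        ] coaster [565.9762654  258.59694346   8.        ] dragon foot [599.55601819 -70.32707463   5.        ] pink/large [441.70210789   4.74293008 100.        ] [ 296.45728294 -197.07994885  100.        ] [222.75999946 -96.69344831 100.        ] [375.37185402 124.65278481  80.        ]
```

```bash
cat > to.py <<'E'
import sys,numpy as np
from scipy.spatial.transform import Rotation as Ro
from rig import r
from geo import *
p=np.load('p.npy')
s=r.sense(); R0=Ro.from_euler('xyz',s['tcp_rot']).as_matrix()
print(round(s['clock'],2),np.round(s['eef_pos'],1),np.round(s['tcp_rot'],3),'F',np.round(s['contact_force'],1),'op',round(s['opening'],2))
def show(P,local=True):
    w=W(p,P) if local else np.array(P,float)
    Rt=Ro.from_euler('xyz',[np.pi,0,np.pi/2+p[2]]).as_matrix()
    print(P,'->',np.round(w,1),'shift',np.round(R0.T@(w-s['eef_pos']),1),'turn',np.round(np.degrees(Ro.from_matrix(R0.T@Rt).as_rotvec()),1))
for a in sys.argv[1:]: show(eval(a))
E
python3 to.py "(-5,0,330)" "(-5,0,170)"
```

```text
0.95 [281.8 557.9 205.1] [-3.142  0.     2.674] F [-0.3 -0.3  0.3] op 1.0
(-5, 0, 330) -> [561.8  90.4 330. ] shift [-460.7 -290.9 -124.9] turn [-0.  0. 59.]
(-5, 0, 170) -> [561.8  90.4 170. ] shift [-460.7 -290.9   35.1] turn [-0.  0. 59.]
```

Emit:
{"op": "play_rows", "data": {"moves": [[[0, 0, 0], [0, 0, -40], 0], [[0, 0, 0], [0, 0, -80], 0], [[0, 0, 0], [0, 0, -125], 0], [[0, 0, 4], [-31, -20, -125], 0], [[0, 0, 8], [-62, -40, -125], 0], [[0, 0, 12], [-93, -60, -125], 0], [[0, 0, 16], [-124, -80, -125], 0], [[0, 0, 20], [-155, -100, -125], 0], [[0, 0, 24], [-186, -120, -125], 0], [[0, 0, 28], [-217, -138, -125], 0], [[0, 0, 32], [-248, -157, -125], 0], [[0, 0, 36], [-279, -176, -125], 0], [[0, 0, 40], [-310, -196, -125], 0], [[0, 0, 44], [-341, -215, -125], 0], [[0, 0, 48], [-372, -235, -125], 0], [[0, 0, 52], [-403, -255, -125], 0], [[0, 0, 56], [-434, -274, -125], 0], [[0, 0, 59], [-461, -291, -125], 0], [[0, 0, 59], [-461, -291, -125], 0], [[0, 0, 59], [-461, -291, -125], 0]], "newtons": 60}}

```text
clock: 2.95
eef_pos: [562.1, 89.9, 329.9]
tcp_rot: [-3.141, -0.0, 1.643]
contact_force: [0.6, 0.2, -1.1]
opening: -0.002
```

```bash
python3 to.py "(-5,0,170)" "(-5,0,150)" "(-5,0,68)"
python3 - <<'E'
from rig import r
import cv2
f=r.grab_frame('wrist'); cv2.imwrite('pics/w1.png',f['color'][:,:,::-1])
E
```

```text
2.95 [562.1  89.9 329.9] [-3.141 -0.     1.643] F [ 0.6  0.2 -1.1] op -0.0
(-5, 0, 170) -> [561.8  90.4 170. ] shift [ 6.000e-01 -1.000e-01  1.599e+02] turn [-0.  -0.  -0.1]
(-5, 0, 150) -> [561.8  90.4 150. ] shift [ 6.000e-01 -1.000e-01  1.799e+02] turn [-0.  -0.  -0.1]
(-5, 0, 68) -> [561.8  90.4  68. ] shift [ 5.000e-01 -1.000e-01  2.619e+02] turn [-0.  -0.  -0.1]
```

View pics/w1.png

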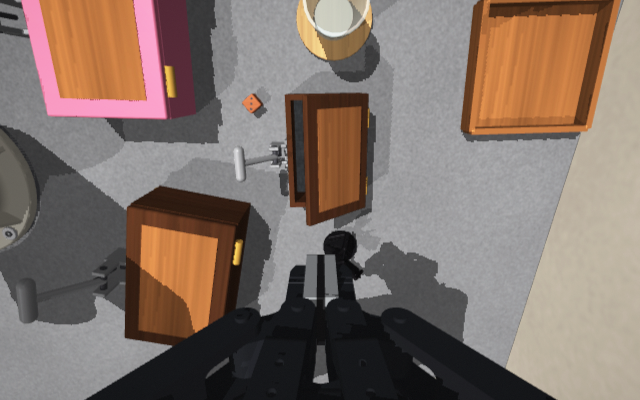

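The wrist view shows the raised lid at (337,158), the lever tip at (240,163), the die at (252,103) and the dragon at (340,245). I'll project the fitted model into this picture to check it.

```bash
cat > wc.py <<'E'
import sys
from geo import *
from rig import r
from scipy.spatial.transform import Rotation as Ro
def shot(name,pts,zoom=None):
    p=np.load('p.npy')
    s=r.sense(); f=r.grab_frame('wrist'); T=np.eye(4); T[:3,:3]=Ro.from_euler('xyz',s['tcp_rot']).as_matrix(); T[:3,3]=s['eef_pos']
    M=np.linalg.inv(T@f['T_tool_cam']); img=f['color'][:,:,::-1].copy()
    for P in pts:
        c=M[:3,:3]@W(p,P)+M[:3,3]; u=f['K']@c; u=u[:2]/u[2]; cv2.circle(img,tuple(int(round(x)) for x in u),2,(0,255,0),-1); print(np.round(P),np.round(u,1))
    cv2.imwrite(name,img);
E
python3 - <<'E'
from wc import *
p=np.load('p.npy');a=p[3]
shot('pics/w2.png',[lidp(a,100,75,8),lidp(a,100,-75,8),lidp(a,0,75,8),lidp(a,0,-75,8),latp(0,21),latp(0,-21)])
E
```

```text
[-22.  75. 130.] [305.2  98.4]
[-22. -75. 130.] [307.1 228.9]
[55. 75. 66.] [370.   96.8]
[ 55. -75.  66.] [364.8 210.6]
[-99.  21. 120.] [238.6 148. ]
[-99. -21. 120.] [241.4 183.6]
```

View pics/w2.png

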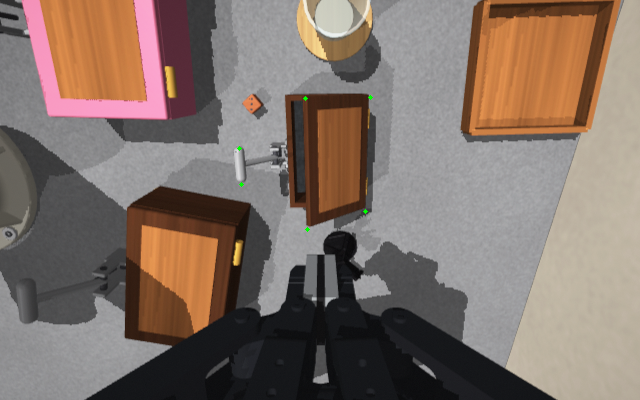

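The model matches the wrist picture within a few pixels. Next I press the lid down.

Emit:
{"op": "play_rows", "data": {"moves": [[[0, 0, 0], [0, 0, 35], 0], [[0, 0, 0], [0, 0, 75], 0], [[0, 0, 0], [0, 0, 115], 0], [[0, 0, 0], [0, 0, 150], 0], [[0, 0, 0], [0, 0, 175], 0], [[0, 0, 0], [0, 0, 190], 0], [[0, 0, 0], [0, 0, 196], 0], [[0, 0, 0], [0, 0, 202], 0], [[0, 0, 0], [0, 0, 208], 0], [[0, 0, 0], [0, 0, 214], 0], [[0, 0, 0], [0, 0, 220], 0], [[0, 0, 0], [0, 0, 225], 0], [[0, 0, 0], [0, 0, 225], 0]]}}

```text
clock: 4.35
eef_pos: [561.1, 90.9, 104.4]
tcp_rot: [-3.14, -0.0, 1.645]
contact_force: [0.2, -0.3, -0.4]
opening: 0.0
```

```bash
python3 to.py "(-5,0,80)" "(-5,0,68)"
```

```text
4.35 [561.1  90.9 104.4] [-3.14  -0.     1.645] F [ 0.2 -0.3 -0.4] op 0.0
(-5, 0, 80) -> [561.8  90.4  80. ] shift [-0.5  0.7 24.4] turn [-0.1 -0.   0. ]
(-5, 0, 68) -> [561.8  90.4  68. ] shift [-0.5  0.7 36.4] turn [-0.1 -0.   0. ]
```

```bash
cat > look.py <<'E'
import sys,cv2
from rig import r
n=sys.argv[1]
f=r.grab_frame('side'); cv2.imwrite(f'pics/s{n}.png',cv2.resize(f['color'][170:320,140:340,::-1],None,fx=4,fy=4,interpolation=cv2.INTER_CUBIC))
E
python3 look.py 3
```

```text
(no output)
```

View pics/s3.png

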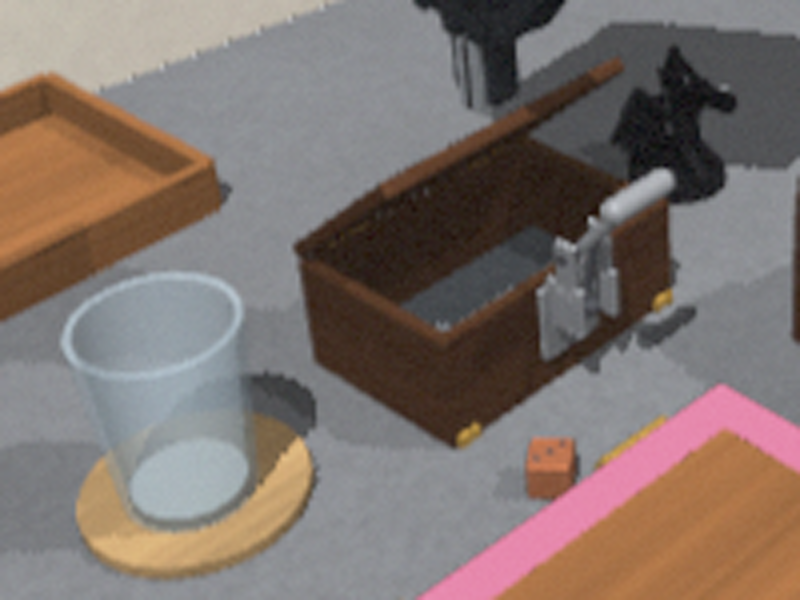

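```bash
python3 - <<'E'
from geo import *
for P in [(561,91,104),(561,91,124),(561,91,115)]:
    print(P,(proj('side',P)-[140,170])*4)
from rig import r
f=r.grab_frame('wrist'); cv2.imwrite('pics/w4.png',f['color'][:,:,::-1])
f=r.grab_frame('top'); cv2.imwrite('pics/t4.png',cv2.resize(f['color'][125:245,185:385,::-1],None,fx=4,fy=4,interpolation=cv2.INTER_CUBIC))
E
python3 to.py
```

```text
(561, 91, 104) [[491.50631256 153.46491328]]
(561, 91, 124) [[488.25613826 116.26184883]]
(561, 91, 115) [[489.72992022 133.13146879]]
4.5 [561.7  90.9 105.2] [-3.142 -0.     1.645] F [ 0.  -0.1  0.3] op 0.0
```

View pics/w4.png

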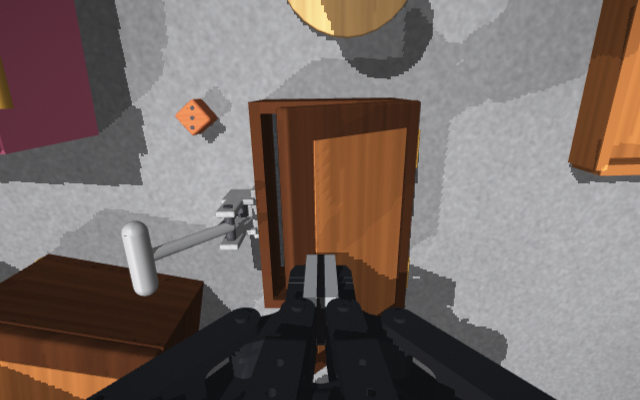

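View pics/t4.png

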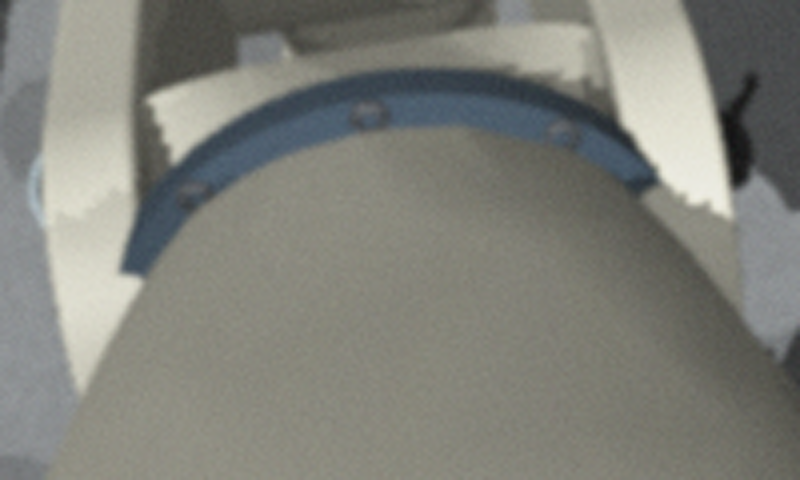

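Run:
```python
from wc import *
p=np.load('p.npy');a=p[3]
shot('pics/w5.png',[lidp(a,100,75,8),lidp(a,100,0,8),lidp(a,0,75,8),lidp(a,0,0,8),latp(0,21),latp(0,-21),(-5,0,105),(-5,0,115),(50,75,60),(-50,75,60)])
```

```text
[-22.  75. 130.] [281.9 115. ]
[-22.   0. 130.] [287.7 271.8]
[55. 75. 66.] [422.6 107. ]
[55.  0. 66.] [411.5 222.8]
[-99.  21. 120.] [133.9 225.1]
[-99. -21. 120.] [148.1 296.9]
[ -5   0 105] [322.5 249.1]
[ -5   0 115] [322.6 257.7]
[50 75 60] [411.5 106.4]
[-50  75  60] [249.4 106.5]
```

View pics/w5.png

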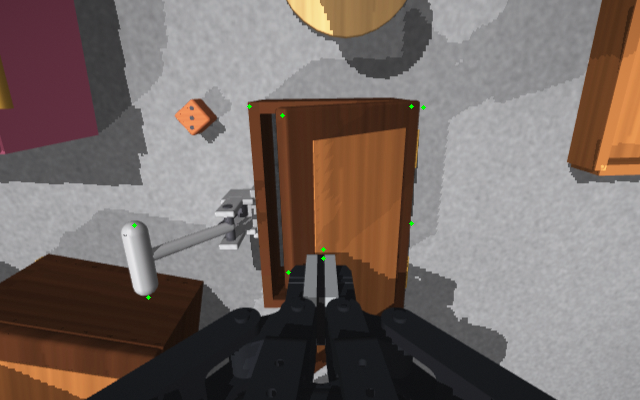

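The side view shows the fingertips just above the lid at (475,100), with no contact force yet. I keep going down slowly.

Emit:
{"op": "play_rows", "data": {"moves": [[[0, 0, 0], [0, 0, 4], 0], [[0, 0, 0], [0, 0, 8], 0], [[0, 0, 0], [0, 0, 10], 0], [[0, 0, 0], [0, 0, 10], 0]]}}

```text
clock: 4.95
eef_pos: [561.7, 90.9, 94.9]
tcp_rot: [-3.141, -0.0, 1.645]
contact_force: [0.8, -0.3, 0.3]
opening: 0.001
```

```bash
python3 look.py 6;python3 to.py "(-5,0,70)"
```

```text
5.0 [561.6  90.9  95. ] [-3.141 -0.     1.645] F [0.3 0.3 0.3] op -0.0
(-5, 0, 70) -> [561.8  90.4  70. ] shift [-0.5  0.2 25. ] turn [-0. -0.  0.]
```

View pics/s6.png

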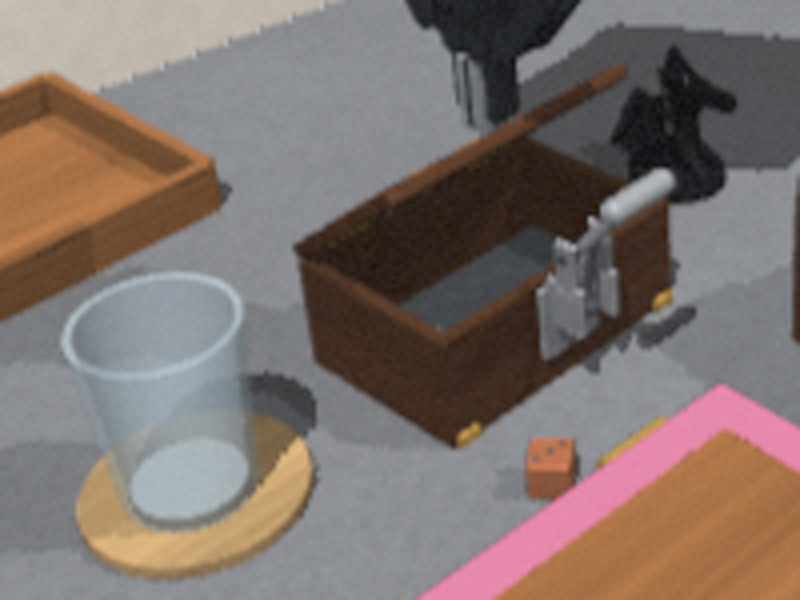

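The lid has begun to move: its corner went from (622,62) to (626,70). I continue.

Emit:
{"op": "play_rows", "data": {"moves": [[[0, 0, 0], [0, 0, 5], 0], [[0, 0, 0], [0, 0, 10], 0], [[0, 0, 0], [0, 0, 15], 0], [[0, 0, 0], [0, 0, 19], 0], [[0, 0, 0], [0, 0, 19], 0]]}}

```text
clock: 5.5
eef_pos: [561.1, 90.9, 75.2]
tcp_rot: [-3.14, -0.0, 1.645]
contact_force: [0.2, -0.7, 0.7]
opening: 0.002
```

```bash
python3 look.py 7;python3 to.py "(-5,0,70)"
```

```text
5.55 [561.3  90.9  75.5] [-3.14  -0.     1.645] F [-0.4 -0.3 -0.4] op 0.0
(-5, 0, 70) -> [561.8  90.4  70. ] shift [-0.5  0.5  5.5] turn [-0.1 -0.   0. ]
```

View pics/s7.png

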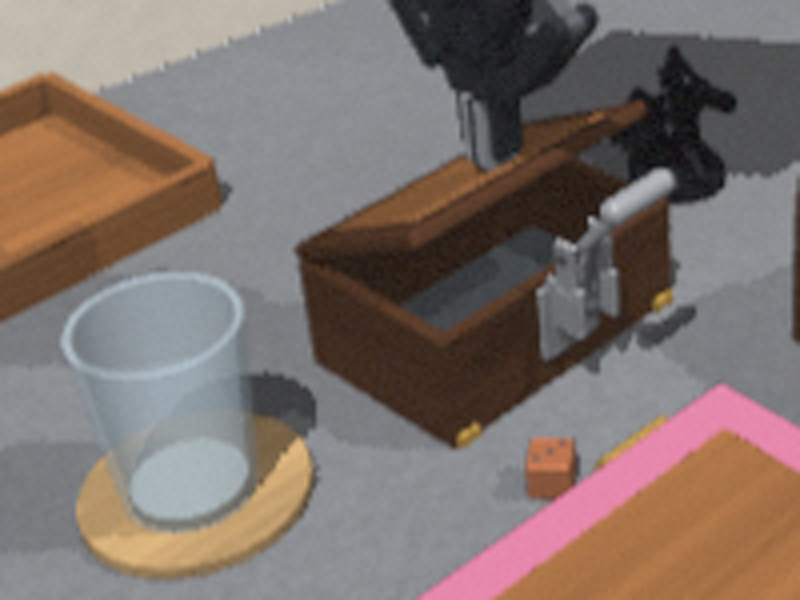

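Emit:
{"op": "play_rows", "data": {"moves": [[[0, 0, 0], [0, 0, 4], 0], [[0, 0, 0], [0, 0, 8], 0], [[0, 0, 0], [0, 0, 12], 0], [[0, 0, 0], [0, 0, 12], 0]]}}

```text
clock: 5.95
eef_pos: [560.9, 90.8, 62.8]
tcp_rot: [-3.14, -0.0, 1.645]
contact_force: [-0.4, -0.2, -0.2]
opening: 0.001
```

```bash
python3 look.py 8;python3 to.py "(-5,0,60)"
python3 - <<'E'
from geo import *
print((proj('side',[561,91,63])-[140,170])*4,(proj('side',[561,91,83])-[140,170])*4)
E
```

```text
6.0 [561.   90.8  63.1] [-3.14  -0.     1.645] F [ 1.   0.1 -1.1] op -0.0
(-5, 0, 60) -> [561.8  90.4  60. ] shift [-0.5  0.9  3.1] turn [-0.1 -0.   0. ]
[[497.89603019 226.60470685]] [[494.8236828 191.437135 ]]
```

View pics/s8.png

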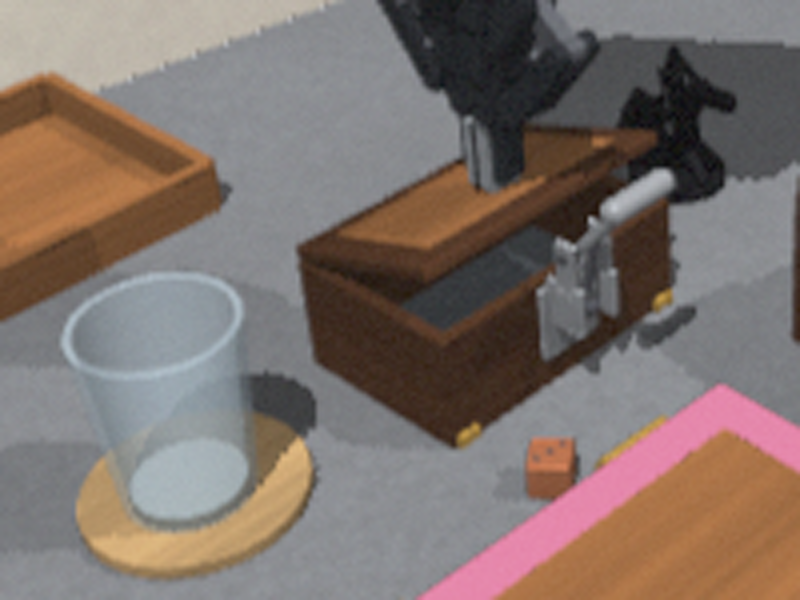

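Emit:
{"op": "play_rows", "data": {"moves": [[[0, 0, 0], [0, 0, 4], 0], [[0, 0, 0], [0, 0, 8], 0], [[0, 0, 0], [0, 0, 11], 0], [[0, 0, 0], [0, 0, 11], 0]]}}

```text
clock: 6.4
eef_pos: [560.6, 90.8, 51.5]
tcp_rot: [-3.139, -0.0, 1.645]
contact_force: [-0.5, 0.6, 0.0]
opening: 0.001
```

```bash
python3 look.py 9;python3 to.py "(-5,0,45)"
```

```text
6.45 [560.8  90.8  51.7] [-3.139 -0.     1.645] F [-0.4  0.6  0.2] op -0.0
(-5, 0, 45) -> [561.8  90.4  45. ] shift [-0.4  1.   6.7] turn [-0.1 -0.   0. ]
```

View pics/s9.png

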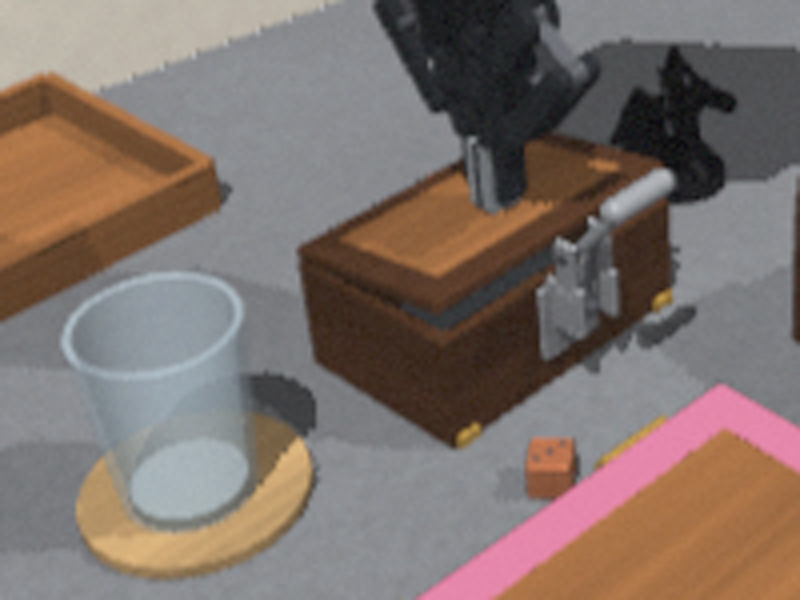

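About 10 mm of front gap is left: the lid edge is at (435,305) and the rim at (445,335). I press on in fine steps.

Emit:
{"op": "play_rows", "data": {"moves": [[[0, 0, 0], [0, 0, 3], 0], [[0, 0, 0], [0, 0, 5], 0], [[0, 0, 0], [0, 0, 7], 0], [[0, 0, 0], [0, 0, 7], 0]]}}

```text
clock: 6.85
eef_pos: [560.7, 90.8, 44.4]
tcp_rot: [-3.139, -0.0, 1.645]
contact_force: [-0.2, -0.4, -0.0]
opening: -0.002
```

```bash
python3 look.py 10;python3 to.py "(-5,0,45)"
```

```text
6.9 [560.8  90.8  44.5] [-3.139 -0.     1.645] F [ 0.2 -1.3  0.1] op 0.0
(-5, 0, 45) -> [561.8  90.4  45. ] shift [-0.4  1.  -0.5] turn [-0.1 -0.   0. ]
```

View pics/s10.png

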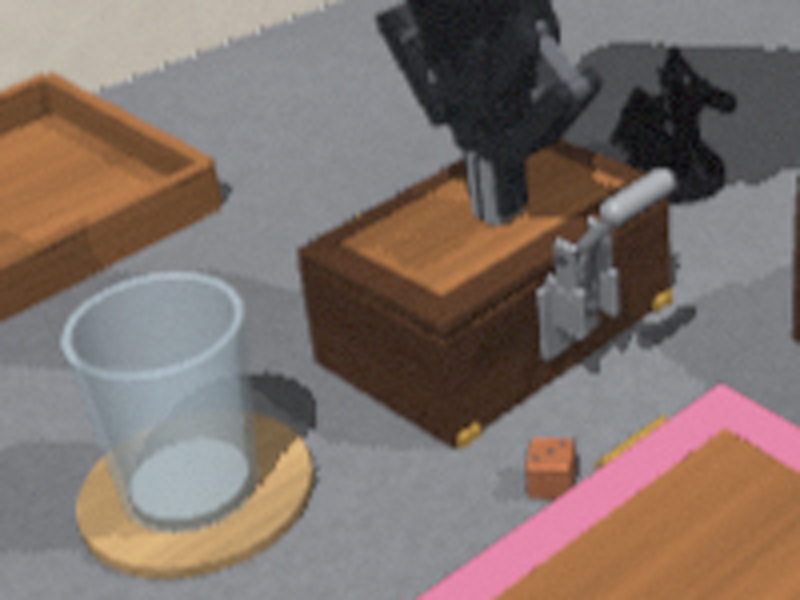

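Emit:
{"op": "play_rows", "data": {"moves": [[[0, 0, 0], [0, 0, 1], 0], [[0, 0, 0], [0, 0, 2], 0], [[0, 0, 0], [0, 0, 2], 0]]}}

```text
clock: 7.2
eef_pos: [560.8, 90.8, 42.5]
tcp_rot: [-3.139, -0.0, 1.645]
contact_force: [-0.5, 0.5, 0.5]
opening: 0.002
```

```bash
python3 to.py; python3 -c "
from rig import r;import numpy as np;print(np.round(r.sense()['joint_efforts'],1))"
```

```text
7.2 [560.8  90.8  42.5] [-3.139 -0.     1.645] F [-0.5  0.5  0.5] op 0.0
[  0.  -59.3 -24.8   0.    0.   -0. ]
```

Emit:
{"op": "play_rows", "data": {"moves": [[[0, 0, 0], [0, 0, 1], 0], [[0, 0, 0], [0, 0, 2], 0], [[0, 0, 0], [0, 0, 2], 0]]}}

```text
clock: 7.5
eef_pos: [561.0, 90.8, 41.7]
tcp_rot: [-3.14, -0.0, 1.645]
contact_force: [-4.3, -0.3, 14.8]
opening: -0.001
```

```bash
python3 to.py; python3 look.py 11; python3 -c "
from rig import r;import numpy as np;print(np.round(r.sense()['joint_efforts'],1))"
```

```text
7.5 [561.   90.8  41.7] [-3.14  -0.     1.645] F [-4.3 -0.3 14.8] op -0.0
[ -0.  -51.5 -23.8  -0.   -1.8  -0. ]
```

View pics/s11.png

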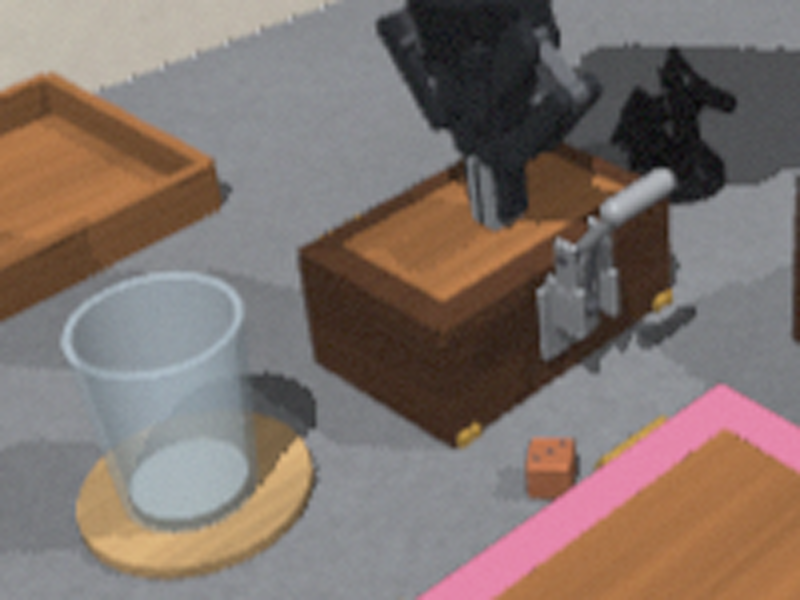

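The force rose to 15 N, so the lid is on its stop. The side view agrees: there is no gap at (445,325) and the latch is still open. The fingertips really end about 26 mm short of the stated TCP, so I'll allow for that. Now up, and round to the front of the lever.

Emit:
{"op": "play_rows", "data": {"moves": [[[0, 0, 0], [0, 0, -1], 0], [[0, 0, 0], [0, 0, -10], 0], [[0, 0, 0], [0, 0, -35], 0], [[0, 0, 0], [0, 0, -70], 0], [[0, 0, 0], [0, 0, -110], 0], [[0, 0, 0], [0, 0, -140], 0], [[0, 0, 0], [0, 0, -140], 0]]}}

```text
clock: 8.25
eef_pos: [564.2, 91.3, 186.7]
tcp_rot: [3.136, -0.001, 1.645]
contact_force: [-0.1, -1.4, 0.1]
opening: 0.0
```

```bash
python3 look.py 12;python3 to.py "(-140,0,180)" "(-140,0,84)"
python3 - <<'E'
from wc import *
shot('pics/w12.png',[lidp(0,100,75,8),lidp(0,100,-75,8),lidp(0,0,75,8),latp(0,21),latp(0,-21)])
E
```

```text
8.3 [562.8  91.1 184.2] [ 3.139e+00 -1.000e-03  1.645e+00] F [ 0.3  0.7 -0.8] op 0.0
(-140, 0, 180) -> [427.2  80.5 180. ] shift [  -0.5 -136.     3.8] turn [ 0.2 -0.   0. ]
(-140, 0, 84) -> [427.2  80.5  84. ] shift [  -0.5 -136.3   99.8] turn [ 0.2 -0.   0. ]
[-50.  75.  68.] [265.2 102. ]
[-50. -75.  68.] [273.5 264.3]
[50. 75. 68.] [387.3 102. ]
[-99.  21. 120.] [189.8 182.9]
[-99. -21. 120.] [196.8 235.9]
```

View pics/s12.png

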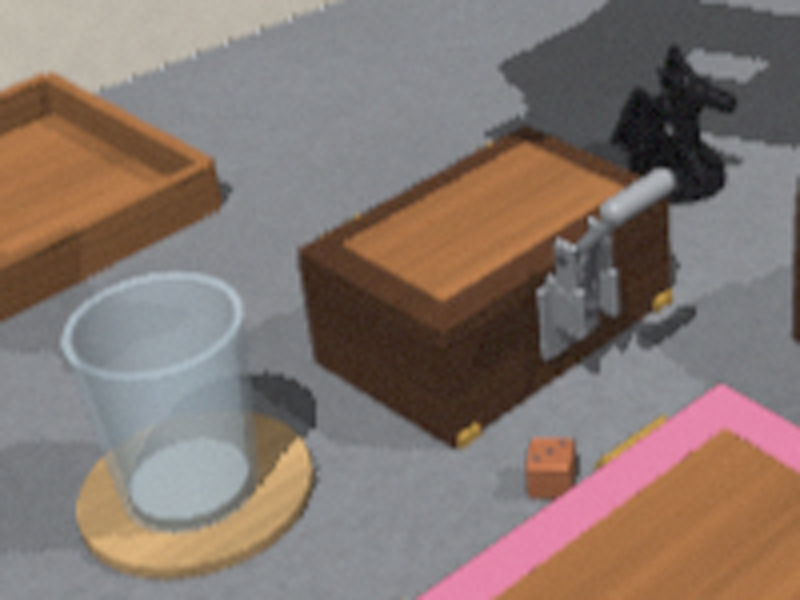

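View pics/w12.png

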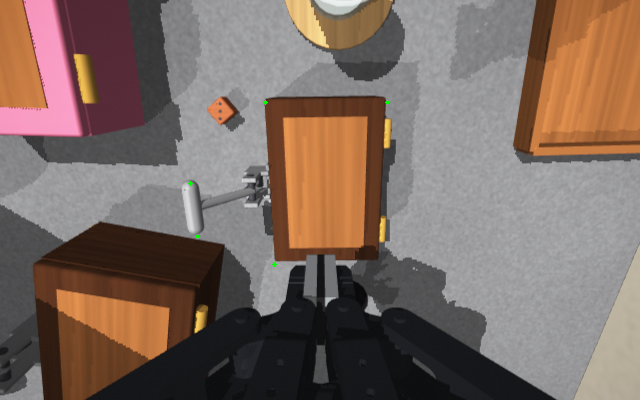

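The lid is shut: its wrist-view corners match the model for angle 0, and the side-view corner is at (441,328). Now round to the front of the lever.

Emit:
{"op": "play_rows", "data": {"moves": [[[0, 0, 0], [0, -25, 0], 0], [[0, 0, 0], [0, -55, 0], 0], [[0, 0, 0], [0, -85, 0], 0], [[0, 0, 0], [0, -115, 0], 0], [[0, 0, 0], [0, -136, 0], 0], [[0, 0, 0], [0, -136, 0], 0], [[0, 0, 0], [0, -136, 30], 0], [[0, 0, 0], [0, -136, 60], 0], [[0, 0, 0], [0, -136, 85], 0], [[0, 0, 0], [0, -136, 100], 0], [[0, 0, 0], [0, -136, 100], 0]]}}

```text
clock: 9.45
eef_pos: [424.5, 80.5, 80.0]
tcp_rot: [-3.136, 0.0, 1.645]
contact_force: [0.2, -0.4, 0.2]
opening: 0.002
```

```bash
python3 look.py 13;python3 to.py "(-110,0,84)" "(-65,0,84)"
python3 - <<'E'
from wc import *
shot('pics/w13.png',[latp(0,21),latp(0,-21)])
E
```

```text
9.5 [425.4  80.7  81.2] [-3.138  0.     1.645] F [-1.3  0.2  0.8] op 0.01
(-110, 0, 84) -> [457.1  82.7  84. ] shift [-0.3 31.8 -2.9] turn [-0.2  0.   0. ]
(-65, 0, 84) -> [502.  86.  84.] shift [-0.3 76.8 -3.1] turn [-0.2  0.   0. ]
[-99.  21. 120.] [421.3 246.5]
[-99. -21. 120.] [412.5 326.9]
```

View pics/s13.png

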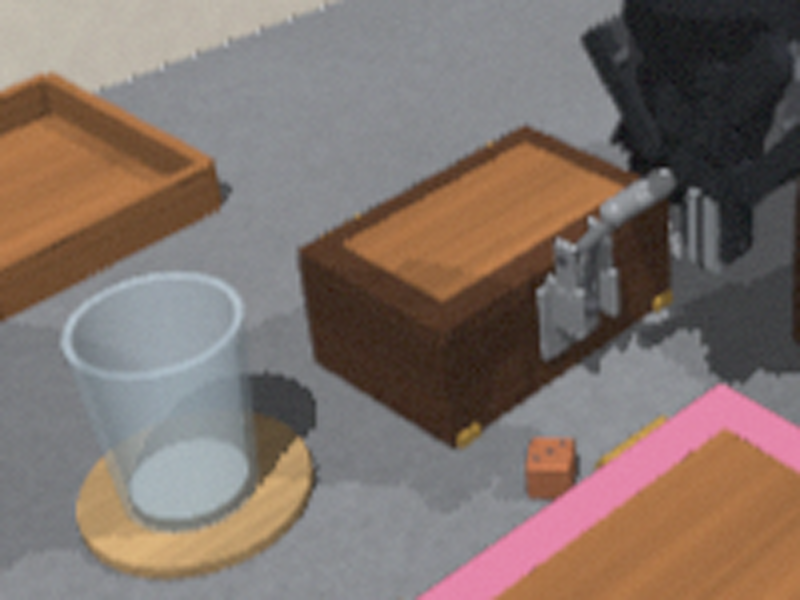

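View pics/w13.png

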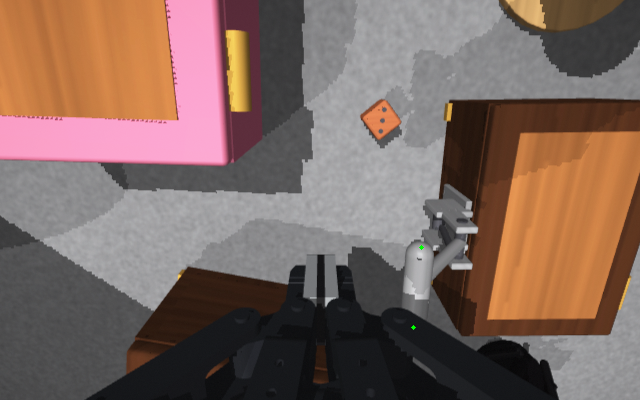

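The crossbar's near end is at (660,182) and the fingertips hang at (700,265). With the jaws along the push direction, the knuckles could meet the crossbar before the fingertips do. I'll raise the tool, turn it 90° so the flat of the fingertips leads, and come down again.

Emit:
{"op": "play_rows", "data": {"moves": [[[0, 0, 0], [0, 0, -30], 0], [[0, 0, 8], [0, 0, -60], 0], [[0, 0, 16], [0, 0, -70], 0], [[0, 0, 24], [0, 0, -70], 0], [[0, 0, 32], [0, 0, -70], 0], [[0, 0, 40], [0, 0, -70], 0], [[0, 0, 48], [0, 0, -70], 0], [[0, 0, 56], [0, 0, -70], 0], [[0, 0, 64], [0, 0, -70], 0], [[0, 0, 72], [0, 0, -70], 0], [[0, 0, 80], [0, 0, -70], 0], [[0, 0, 87], [0, 0, -70], 0], [[0, 0, 90], [0, 0, -70], 0], [[0, 0, 90], [0, 0, -45], 0], [[0, 0, 90], [0, 0, -20], 0], [[0, 0, 90], [0, 0, -4], 0], [[0, 0, 90], [0, 0, -4], 0]]}}

```text
clock: 11.25
eef_pos: [425.4, 80.7, 85.4]
tcp_rot: [3.142, 0.003, 0.074]
contact_force: [-0.1, 0.7, 0.4]
opening: 0.001
```

```bash
python3 look.py 14;python3 to.py "(-110,0,84)" "(-65,0,84)"
python3 - <<'E'
from wc import *
shot('pics/w14.png',[latp(0,21),latp(0,-21)])
E
```

```text
11.3 [426.1  80.8  86.3] [-3.142e+00  2.000e-03  7.400e-02] F [-0.4 -0.1  0.5] op 0.0
(-110, 0, 84) -> [457.1  82.7  84. ] shift [31.   0.4  2.2] turn [ -0.1   0.1 -90. ]
(-65, 0, 84) -> [502.  86.  84.] shift [76.   0.4  2.1] turn [ -0.1   0.1 -90. ]
[-99.  21. 120.] [274.5 191.5]
[-99. -21. 120.] [373.9 191.4]
```

View pics/s14.png

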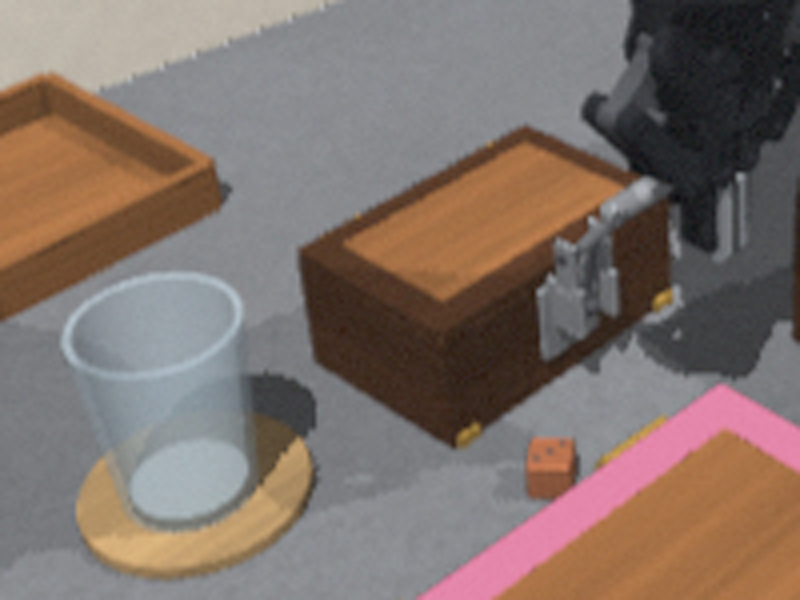

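View pics/w14.png

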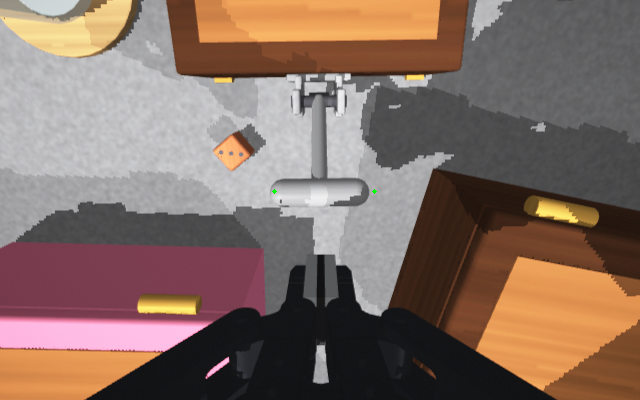

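The lever is centred ahead of the fingertips: crossbar at (320,191), fingers at (320,260). I lower a little more and start the push.

Emit:
{"op": "play_rows", "data": {"moves": [[[0, 0, 0], [0, 0, 6], 0], [[0, 0, 0], [10, 0, 6], 0], [[0, 0, 0], [18, 0, 6], 0], [[0, 0, 0], [23, 0, 6], 0], [[0, 0, 0], [27, 0, 6], 0], [[0, 0, 0], [31, 0, 6], 0], [[0, 0, 0], [35, 0, 6], 0], [[0, 0, 0], [39, 0, 6], 0], [[0, 0, 0], [39, 0, 6], 0]]}}

```text
clock: 12.25
eef_pos: [465.8, 83.8, 80.9]
tcp_rot: [-3.141, 0.001, 0.074]
contact_force: [-3.4, -0.3, 1.7]
opening: 0.001
```

```bash
python3 look.py 15;python3 to.py "(-65,0,80)"
python3 - <<'E'
from wc import *
shot('pics/w15.png',[])
E
```

```text
12.3 [465.7  83.8  80.9] [-3.141e+00  1.000e-03  7.400e-02] F [-2.6  0.6  0.7] op 0.0
(-65, 0, 80) -> [502.  86.  80.] shift [36.4  0.5  0.8] turn [ -0.1   0.  -90. ]
```

View pics/s15.png

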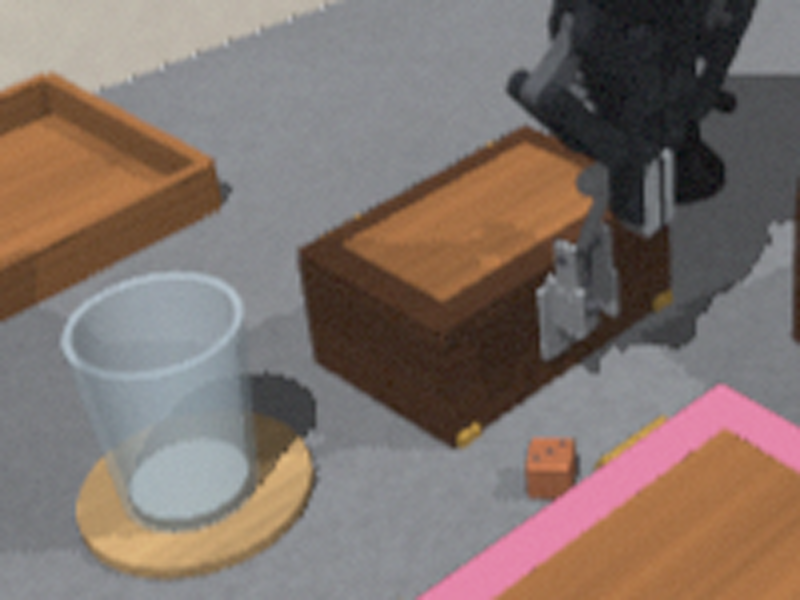

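View pics/w15.png

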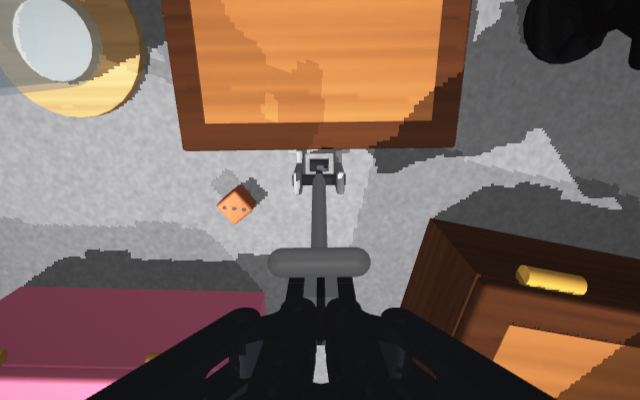

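Contact is made at 3 N: the crossbar, now at (318,262), is moving with the fingertips and the lid stays shut. I push past the middle.

Emit:
{"op": "play_rows", "data": {"moves": [[[0, 0, 0], [4, 0, 0], 0], [[0, 0, 0], [8, 0, 0], 0], [[0, 0, 0], [12, 0, 0], 0], [[0, 0, 0], [16, 0, 0], 0], [[0, 0, 0], [20, 0, 0], 0], [[0, 0, 0], [24, 0, 0], 0], [[0, 0, 0], [28, 0, 0], 0], [[0, 0, 0], [31, 0, 0], 0], [[0, 0, 0], [31, 0, 0], 0]]}}

```text
clock: 13.25
eef_pos: [497.1, 86.1, 80.8]
tcp_rot: [-3.141, 0.001, 0.074]
contact_force: [0.1, -0.5, -0.1]
opening: -0.0
```

```bash
python3 look.py 16;python3 to.py "(-65,0,80)"
python3 - <<'E'
from wc import *
shot('pics/w16.png',[])
E
```

```text
13.3 [496.7  86.1  80.8] [-3.141e+00  1.000e-03  7.400e-02] F [-0.2 -0.   1. ] op 0.0
(-65, 0, 80) -> [502.  86.  80.] shift [5.3 0.4 0.7] turn [ -0.1   0.  -90. ]
```

View pics/s16.png

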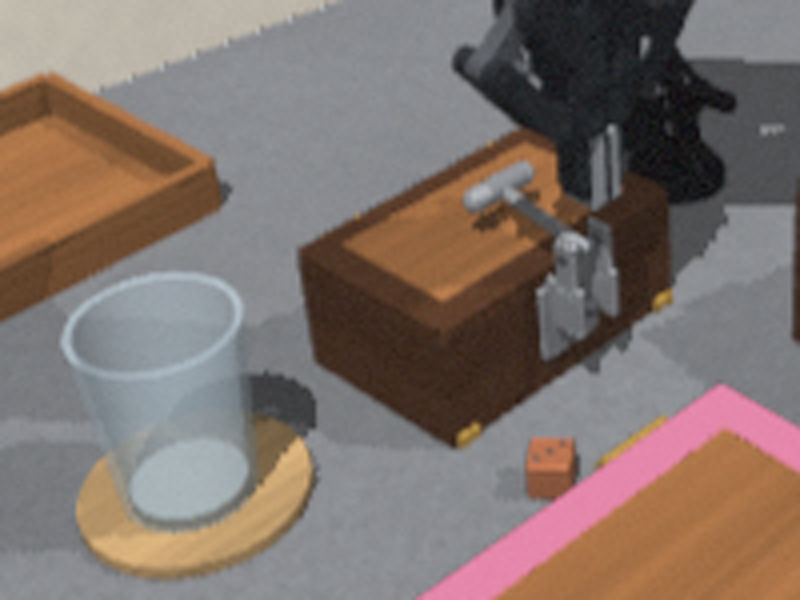

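View pics/w16.png

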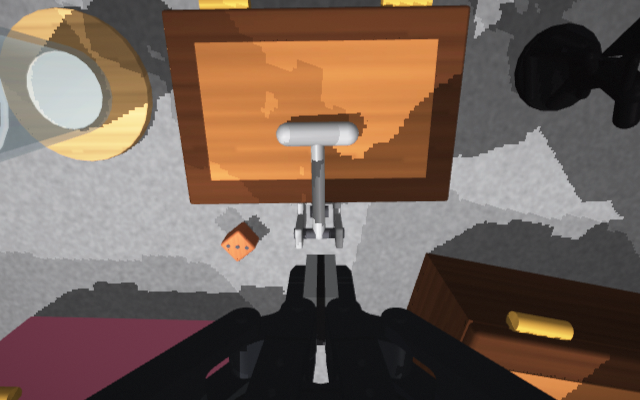

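The lever has snapped over and its crossbar lies on the lid at (318,133). I retreat backwards and then up.

Emit:
{"op": "play_rows", "data": {"moves": [[[0, 0, 0], [-15, 0, 0], 0], [[0, 0, 0], [-40, 0, 0], 0], [[0, 0, 0], [-60, 0, -10], 0], [[0, 0, 0], [-60, 0, -45], 0], [[0, 0, 0], [-60, 0, -85], 0], [[0, 0, 0], [-60, 0, -125], 0], [[0, 0, 0], [-60, 0, -150], 0], [[0, 0, 0], [-60, 0, -150], 0], [[0, 0, 0], [-60, 0, -150], 0]]}}

```text
clock: 14.25
eef_pos: [436.7, 81.6, 230.9]
tcp_rot: [-3.141, 0.0, 0.074]
contact_force: [-0.3, 0.1, 0.5]
opening: -0.003
```

```bash
python3 look.py 17;python3 to.py
python3 - <<'E'
from geo import *
from wc import shot
p=np.load('p.npy')
for q in (2.1,2.27): print(q,(proj('side',W(p,latp(q)))-[140,170])*4)
print('lid corner 0/0.04',[(proj('side',W(p,lidp(a,100,75,8)))-[140,170])*4 for a in (0,.04)])
a=cv2.imread('pics/side0z.png');b=cv2.imread('pics/s17.png')
shot('pics/w17.png',[lidp(0,100,75,8),lidp(0,100,-75,8),latp(2.27,21),latp(2.27,-21)])
cv2.imwrite('pics/cmp.png',np.hstack([cv2.resize(x[:,:],(400,300)) for x in (a,b)]))
E
```

```text
14.3 [436.1  81.5 230.1] [-3.142e+00  2.000e-03  7.400e-02] F [0.  0.2 0.3] op 0.0
2.1 [[500.94515232 186.26936812]]
2.27 [[501.21570051 202.28680505]]
lid corner 0/0.04 [array([[441.0235263 , 327.25792683]]), array([[439.564566  , 319.51065617]])]
[-50.  75.  68.] [242.   89.9]
[-50. -75.  68.] [401.7  89.8]
[-9. 21. 78.] [297.9  40.2]
[ -9. -21.  78.] [346.1  40.2]
```

View pics/s17.png

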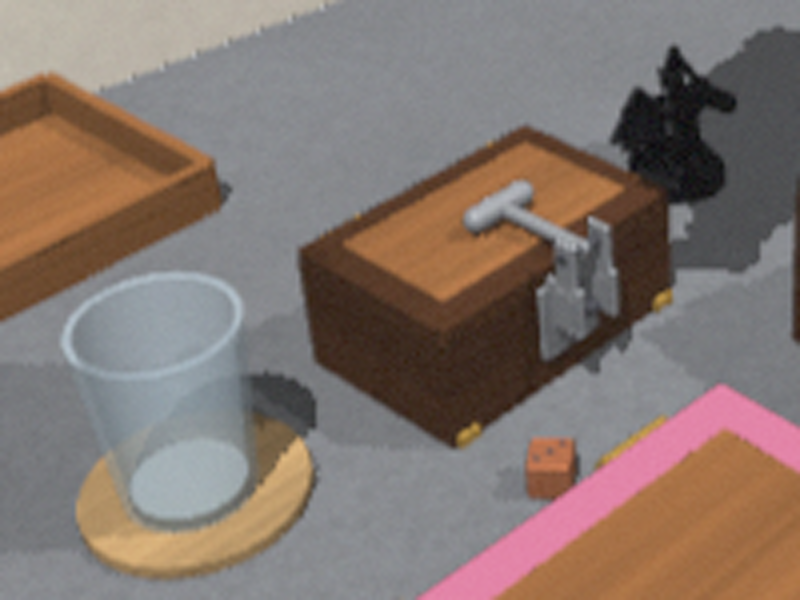

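View pics/w17.png

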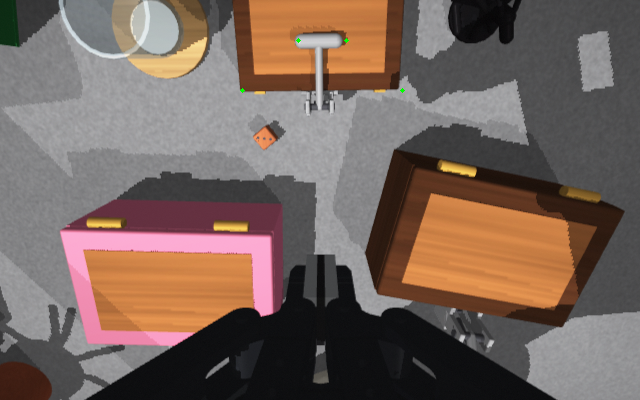

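The crossbar is at (498,206) in the side view, against a predicted (501,202) for 2.27 rad. The lid's front corner is where a shut lid puts it, and the bystanders show at their starting pixels. I hand in.

```bash
python3 -c "
from rig import r
print(r.sign_off())"
```

```text
the job is handed in; nothing more can be done
None
```

The small walnut chest is shut and latched, and I handed the job in at about 14 s of the 45 s allowed. No verdict is reported, so the result below rests on my own last checks.

**What I did:** With the fingers shut, I pressed the lid down until the force rose to about 15 N. I then backed off and turned the tool a quarter turn in front of the lever. From there I pushed the crossbar past upright with about 3 N, it snapped over, and I moved clear.

**Last checks:**
- **Lid:** its front corner sat where the model puts a fully shut lid, in the side view to about 1 px of the original image.
- **Lever:** the crossbar was at (498,206) in the enlarged side view, against (501,202) predicted for the snapped stop. A picture taken just after the snap showed it at (498,187), nearer 2.1 rad, so it was still settling then.
- **Bystanders:** the die, dragon, coaster and tumbler looked unchanged in the side view; I compared pictures only and did not re-measure their positions.
- **Robot:** about 150 mm above and behind the lever, with no contact force.

**Disagreement:** the lid stopped moving when the reported TCP was at z = 42 mm, although a shut lid's top is at 68 mm. The fingertips therefore seem to end about 26 mm short of the stated TCP. I allowed for that in the latch push but did not find the cause.

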